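Latch the jig plate into its carrier

ROBOT

A 6-joint arm with a two-finger parallel gripper is mounted at the origin on the work surface. World frame = base frame: x ahead of the robot, y to its left, z up, the work surface at z = 0. Lengths are in m, angles in rad, forces in N, time in s.
With the tool pointing down it reaches from about 0.35 to 0.775 m from the base axis. Payload 5.5 kg.
Tool frame: the origin (TCP) lies at the very end of the fingers, on their centre line; the grasp point (between the pads) lies 19 mm behind it; z points along the fingers, y is the line along which they close (so a half turn about z gives the same grasp; the last joint's range is limited). The gripper opens to 85 mm and grips with 20 to 120 N. Pads are 22 mm wide; open, the fingers measure 114 mm over their backs; the gripper's body (76 mm by 85 mm) begins 54 mm behind the grasp point. The pads swing forward as they close: fully open they stand 13 mm farther back than shut.
Start: joints at [1.176, 0.313, 0.046, 1.304, 0, 1.431], TCP at [0.145, 0.556, 0.211] pointing down, gripper open.
Joint ranges: [-2.76, 2.76], [-0.86, 1.69], [-1.03, 1.26], [-2.2, 2.34], [-1.47, 1.5], [-3.14, 3.14]. Speed limits (rad/s): [2.57, 2.57, 3.14, 3.14, 3.14, 3.14].

INTERFACE

Orientations are given as a unit quaternion [w, x, y, z].
In Python, from workcell import get_state, read_camera, calibration, hand_in gives the robot as it stands.
- The arm moves only by the tool drive_tool, never from a script. Its argument "deltas" is a list that holds one entry, the list of rows, each a list of 7 numbers: the closure in counts, from 0 (fully open) to 255 (shut), then the shift along the tool's x, y, z in m, then the turn, a rotation vector about the tool's x, y, z in degrees. A call has 1 to 12 rows; each row is the pose to reach, as a shift and turn from the pose commanded when the call began, along the tool's axes at that moment; what a row does not reach only later rows make up. A row lasts 1/8 s, in which the tool goes at most 62.5 mm and 10.7 degrees, less where a joint would pass 70% of its speed; a pose out of reach is approached as far as the arm can. A call with a gripper value outside its range is refused whole. The fingers move at their own pace and stop on an object; "newtons" is the grip in N (left out, the last holds). Time passes only in rows, so rows that repeat a pose let the fingers close. It gives the time, the measured TCP pose, the force, the opening and the grip force at its end, in the units of the state.
- get_state(): the state, without advancing time (a new reading comes with each control period).
- read_camera(name): name is "scene" or "top" or "wrist"; returns (picture, depth): 480x640x3 uint8, red, green, blue; 480x640 float32, m along the optical axis (not along the pixel's ray), 0 where there is no reading.
- calibration(name): a dict with "mtx" (3x3 intrinsics, pixels), "k1" (the pictures are not rectified: a ray, as slopes to the right and down, at radius r is drawn at 1 + k1 r^2 times it, then the intrinsics apply), "world_from_camera" (4x4, takes a point from camera to world coordinates). Camera axes: x right, y up, looking along -z (the intrinsics and any distortion apply to the point x, -y, -z); pixel columns grow to the right and rows downward; lengths in m; the calibration is good to about 2 mm. A picture is of the moment at which its call begins: read the wrist's pose just before it. calibration takes no time and is no camera call; for the wrist camera it gives the pose at the moment of the call.
- hand_in(): hands the job in; it is judged then, once.
The state is a dict: "clock": time; "joint_pos": joint angles; "qvel": joint speeds; "tau": joint torques, N m; "tcp_pos": TCP position; "orientation": TCP orientation; "wrist_force": force on the tool from outside, world axes, zero at the start; "ft_torque": the same for the moment, N m; "finger_gap": finger opening in m; "grip_force": force on a finger pad.
Only numpy, scipy, OpenCV 4.12 (cv2) and the standard library are available. Lean on these libraries where they do the work, as an engineer would, in place of code of your own. Each camera call takes 0.05 s, during which the arm holds its last target. There are 200 camera calls.

TASK

Lock the jig plate into its carrier. Slide the plate along its guides until it is home against the end stops, swing the latch's wire bail down over the keeper and draw it back until you feel it catch under the keeper's lip, then press the red lever down past centre until it lies flat and let go. Work with a light hand: do not ram the plate or force the thin wire bail against the keeper, do not touch the white part on the post, and leave the things lying around where they are.

Things in the scene. Friction and masses are not known exactly. Their poses are not given: they have to be found in the camera images.
- carrier: Aluminium jig carrier fixed on the deck, base 250 x 96 x 12 mm. Origin on the deck under the lever's pivot; x runs along the carrier from the latch towards keeper and plate, y across, z up. Base from x = -60 to +190 mm; latch block x = -41 to 29 mm, 30 mm wide, 54 mm high; guide rails 26 mm high at y = +-42 mm.
- latch_pivot (a point): The lever's pivot axis (along the carrier's y), 44 mm above the deck. Axes as the carrier's.
- lever (a joint): Latch lever, rad: 0 = upright, grows as the handle goes down away from the plate (to the carrier's -x), 1.571 = level on its rigid stop. Stiff (0.05 N m): stays where it is left, but is dragged round by a pull on the bail (3 to 12 N). With the bail hooked, closing takes 2 to 15 N at the grip; dead centre near 1.36; beyond it the springs pull it flat.
- grip (a point): Middle of the lever's red round grip (16 mm thick, 42 to 92 mm from the pivot), 70 mm from the pivot; its z axis points outwards along the handle. Under the level handle there is free space down to the deck or the 12 mm base.
- bail: Wire bail of the latch. Origin on its pivot pin on the lever, 26 mm from the lever's pivot; x along the two legs towards the cross bar, y along the pin. The pin is stiff (0.030 N m): the bail keeps the slope it is left at and is carried up with the turning lever unless its bar sits under the keeper's lip. Starts raised 20 to 50 degrees. Its dark wire bends if forced on the keeper with over 20 N.
- bail_pin (a point): Same point as the bail's origin; at lever 0 it lies 25.4 mm above and 5.4 mm to the -x side of the lever's pivot. Legs and bar are 6 mm round steel, legs 42 mm over their outsides, where they can be gripped near the bar. The bar's distance from the pin is set by two brass nuts: 76 to 84 mm, not measured here. Leg springs (12 N/mm) let the bar draw out by 12 mm.
- plate: Aluminium jig plate sliding along the carrier's x (2.5 N friction). Its origin and axes coincide with the carrier's when it is home on its rigid end stops; starts 25 to 55 mm further out (+x). Top 26 mm above the deck. Carries the keeper, the post with the white part and the end rail; in its own frame it reaches from x = 44 to 175 mm.
- keeper (a point): Seat in the brass-coloured keeper hook on the plate: centre of the bail's bar when drawn fully home under the lip, 44 mm above the deck. Hook 22 mm wide; wall 3 mm to the -x side; lip from 49 to 53 mm above the deck, overhanging the wall by 4 mm: the bar comes down at least 4 mm to the +x side, then is drawn back. The floor carries the bar at 44 mm, to 27 mm beyond this point.
- push_face (a point): Middle of the outer (+x) face of the plate's end rail, which is 71 mm wide, 10 mm thick, 26 to 54 mm above the deck; the point is 44 mm above the deck. Push here towards -x; no more than 80 N. Plate home: 174.5 mm from the lever's pivot along x.
- part: White plastic roller to be printed, 57 mm across, 24 mm high, on the plate's post; origin under its centre, 34 mm above the deck, at x = 127 mm in the plate's frame; post top 74 mm above the deck. Not to be touched.
- spare1: Loose white roller, 57 mm across, 24 mm high, 21 mm bore, lying flat on the deck beside the carrier; origin under its centre.
- spare2: Another loose white roller of the same kind.
- hexkey: Loose dark hex key, 90 x 30 mm, 8 mm thick, lying on the deck; origin under the middle of its long leg.
- inkcup: Loose aluminium ink cup, 80 mm across, 52 mm high, standing on the deck; origin under its centre.

How it is judged:
On the way, in this order (a step that is already met when the one before it is completed fails the run):
1. the plate has been slid home against its stops (within 3 mm) (x of push_face in the frame of carrier below 0.1775 m), for 0.1 s.
2. the bail is hooked and pulls on the keeper while the lever comes down (contact force between bail and plate above 5 N and value of joint lever between 0.9 and 1.4 rad), for 0.05 s.
At the end, for the whole second after the job is handed in: The lever lies flat past centre (1.50 rad or more) and at rest, the bail pulls on the plate's keeper with more than 8 N, the plate is at rest against its end stops (within 1.7 mm); the loose things lie where they were (value of joint lever above 1.5 rad and not (velocity of joint lever above 0.05 rad/s) and x of push_face in the frame of carrier below 0.1762 m and contact force between bail and plate above 8 N and linear speed of plate below 0.01 m/s); the robot touches nothing.
It fails at once if the white part on the post is touched by the robot (contact force between any of the fingers, the arm and part above 0.5 N).
It fails at once if the plate is rammed or pressed by the fingers with more than 80 N (contact force between the fingers and plate above 80 N).
It fails at once if the bail is jammed on the keeper with more than 20 N while the fingers handle it (contact force between bail and plate above 20 N and contact force between the fingers and bail above 0.5 N).
It fails at once if a loose roller, the hex key or the ink cup is moved by more than 15 mm (distance of any of spare1, spare2, hexkey, inkcup from where it was at the start of the episode above 0.015 m).
It also fails if it takes over 72 s, if anything falls off the work surface, if the arm or the gripper's body presses on something with over 40 N, if the wrist force passes 120 N, or if a joint passes its speed limit or range.

## Working session

There is one attempt and no reset: what is moved stays moved. The work goes in short steps, Python scripts to look and compute and a tool call to move; the robot and the scene stay as the last step left them, time stands still between calls to the robot, and variables do not carry over. Pictures are saved under pics/ and viewed, at most 13 in all, crops included, and the job is handed in when it is done.

Besides the shell and the picture viewer there is one more tool, called after "Emit:" as name([rows], argument=value, ...), one row to a line, values as JSON. drive_tool: Moves the arm, as the interface text tells. Its arguments: {"type":"object","properties":{"deltas":{"type":"array","items":{"type":"array","items":{"type":"array","items":{"type":"number"}}}},"newtons":{"type":"number"}},"required":["deltas"]}

```bash
mkdir -p pics; ls
cat > h.py <<'E'
import numpy as np,cv2
from workcell import *
def save(n,name):
    p,d=read_camera(n); cv2.imwrite('pics/'+name+'.png',p[:,:,::-1]); np.savez('pics/'+name+'.npz',p=p,d=d,T=calibration(n)['world_from_camera']); return p,d
def ray(n,uv,T=None):
    c=calibration(n);K=np.array(c['mtx']);T=np.array(c['world_from_camera']) if T is None else T
    uv=np.atleast_2d(np.array(uv,float));q=np.c_[(uv[:,0]-K[0,2])/K[0,0],(uv[:,1]-K[1,2])/K[1,1]]
    s=q.copy()
    for _ in range(20): s=q/(1+c['k1']*(s**2).sum(1,keepdims=True))
    dc=np.c_[s[:,0],-s[:,1],-np.ones(len(s))]
    return T[:3,3],dc@T[:3,:3].T
def onz(n,uv,z,T=None):
    o,d=ray(n,uv,T); return o+d*((z-o[2])/d[:,2:3])
def pts(n,uv,d,T=None):
    o,r=ray(n,uv,T); uv=np.atleast_2d(np.array(uv)).astype(int); return o+r*d[uv[:,1],uv[:,0]][:,None]
E
python3 - <<'E'
from h import *
print(get_state())
for n in('scene','top'):
    save(n,n+'0'); c=calibration(n); print(np.round(c['world_from_camera'],3),c['mtx'],c['k1'])
E
```

```text
pics
{'clock': 0.0, 'joint_pos': array([1.17641026e+00, 3.14016592e-01, 4.49652963e-02, 1.30357942e+00,
       1.33064502e-05, 1.43120926e+00]), 'qvel': array([ 1.39689820e-04, -6.83401659e-04, -1.40675166e-03,  7.27285370e-05,
       -6.71218911e-04, -5.46843624e-04]), 'tau': array([ 5.68705957e-05, -4.80635440e+01,  2.98527360e+01,  1.98729686e-02,
       -1.91378109e-05,  1.07394669e-05]), 'tcp_pos': array([0.14471557, 0.55592754, 0.20989409]), 'orientation': array([-2.48397139e-04,  1.27055101e-01,  9.91895236e-01, -8.82942938e-04]), 'wrist_force': array([ 0.06279436, -0.36144907,  0.0438762 ]), 'ft_torque': array([-0.03382444,  0.01176864,  0.02118739]), 'grip_force': 0.0, 'finger_gap': 0.08548025646605056}
[[ 0.535 -0.718  0.444  0.844]
 [ 0.845  0.45  -0.291 -0.339]
 [ 0.009  0.531  0.847  0.794]
 [ 0.     0.     0.     1.   ]] [[616.9911393    0.         326.77501975]
 [  0.         616.9911393  229.87215376]
 [  0.           0.           1.        ]] 0.020300994107540004
[[ 0.016  0.992 -0.124  0.381]
 [-1.     0.018  0.019 -0.104]
 [ 0.021  0.123  0.992  0.733]
 [ 0.     0.     0.     1.   ]] [[443.89005484   0.         314.43001684]
 [  0.         443.89005484 239.81335899]
 [  0.           0.           1.        ]] 0.016199529498744487
```

View pics/top0.png

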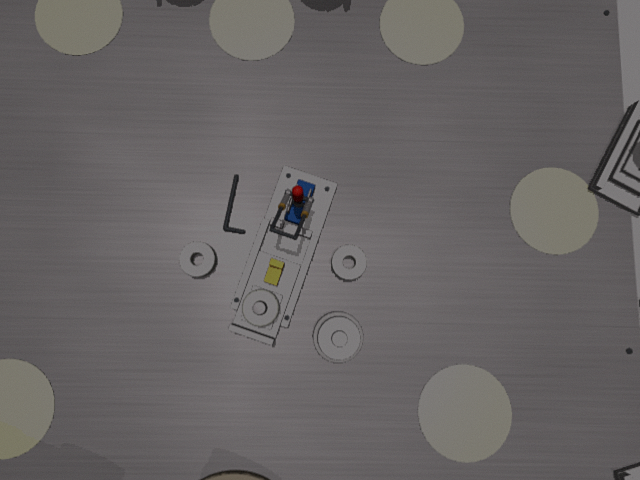

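View pics/scene0.png

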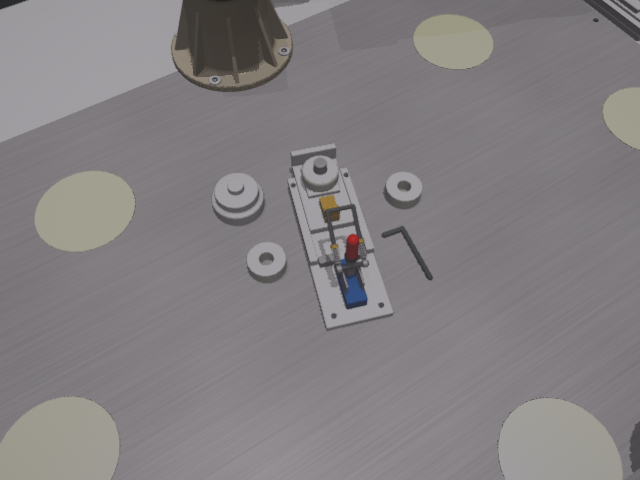

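Top view: carrier's base corners at about (283,166), (338,184), (232,308), (290,327). Lever is red at (298,190), keeper yellow at (275,271), end rail at about (253,335). The ink cup (338,337), rollers (198,260)/(348,262) and hex key (235,205) lie alongside.

```bash
cat > m.py <<'E'
from h import *
def mask(p,lo,hi): 
    m=cv2.inRange(cv2.cvtColor(p,cv2.COLOR_RGB2HSV),lo,hi); n,l,s,c=cv2.connectedComponentsWithStats(m); i=1+np.argmax(s[1:,4]); return (l==i).astype(np.uint8),s[i],c[i]
z=np.load('pics/top0.npz'); p,d=z['p'],z['d']; T=z['T']
print('corners z12',onz('top',[[283,166],[338,184],[290,327]],.012,T).round(4).tolist())
print('screws z12',onz('top',[[289,175],[327,189],[236,300],[287,318]],.012,T).round(4).tolist())
for n in('top','scene'):
    z=np.load(f'pics/{n}0.npz'); p,d=z['p'],z['d']
    for nm,lo,hi in(('red',(0,150,60),(8,255,255)),('yel',(20,120,60),(32,255,255)),('blue',(100,120,40),(125,255,255))):
        m,s,c=mask(p,lo,hi); r=cv2.minAreaRect(cv2.findNonZero(m)); ys,xs=np.nonzero(m); P=pts(n,np.c_[xs,ys],d,z['T'])
        print(n,nm,s,c.round(1),np.median(P,0).round(4),P.min(0).round(3),P.max(0).round(3))
z=np.load('pics/top0.npz'); s2=np.load('pics/scene0.npz')
a=cv2.resize(z['p'][150:350,170:380],None,fx=3,fy=3,interpolation=2); b=cv2.resize(s2['p'][130:335,180:450],None,fx=2.9,fy=2.9,interpolation=2)
cv2.imwrite('pics/topc.png',np.clip(a[:,:,::-1]*1.6,0,255).astype(np.uint8)); cv2.imwrite('pics/scc.png',b[:,:,::-1])
E
python3 m.py
```

```text
corners z12 [[0.594, -0.0628, 0.012], [0.5652, -0.1549, 0.012], [0.3302, -0.0804, 0.012]]
screws z12 [[0.5788, -0.0731, 0.012], [0.5564, -0.1367, 0.012], [0.3715, 0.007, 0.012], [0.3442, -0.0753, 0.012]]
top red [292 186  10  10  69] [296.8 190.5] [ 0.524  -0.0897  0.1331] [ 0.518 -0.095  0.128] [ 0.53  -0.083  0.136]
top yel [264 259  20  27 322] [273.6 271.8] [ 0.4159 -0.0544  0.0404] [ 0.381 -0.104  0.036] [ 0.435 -0.039  0.733]
top blue [285 205  18  19 205] [293.9 214.3] [ 0.5084 -0.0833  0.0309] [ 0.486 -0.096  0.025] [ 0.524 -0.069  0.095]
scene red [348 235  11  10  93] [352.8 239.4] [ 0.5272 -0.0922  0.1341] [ 0.52  -0.339  0.128] [ 0.844 -0.084  0.794]
scene yel [320 196  18  14 157] [327.8 202.1] [ 0.4087 -0.054   0.042 ] [ 0.397 -0.339  0.037] [ 0.844 -0.042  0.794]
scene blue [343 276  24  28 393] [354.3 291.5] [ 0.5496 -0.0977  0.0323] [ 0.525 -0.339  0.027] [ 0.844 -0.083  0.794]
```

View pics/topc.png

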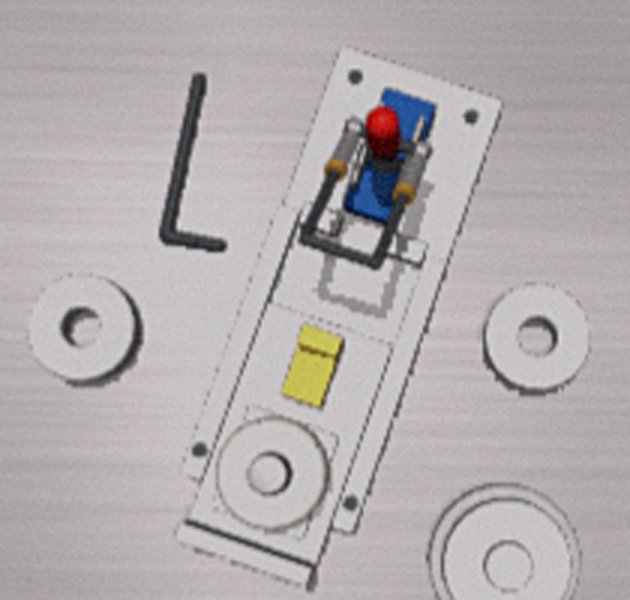

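View pics/scc.png

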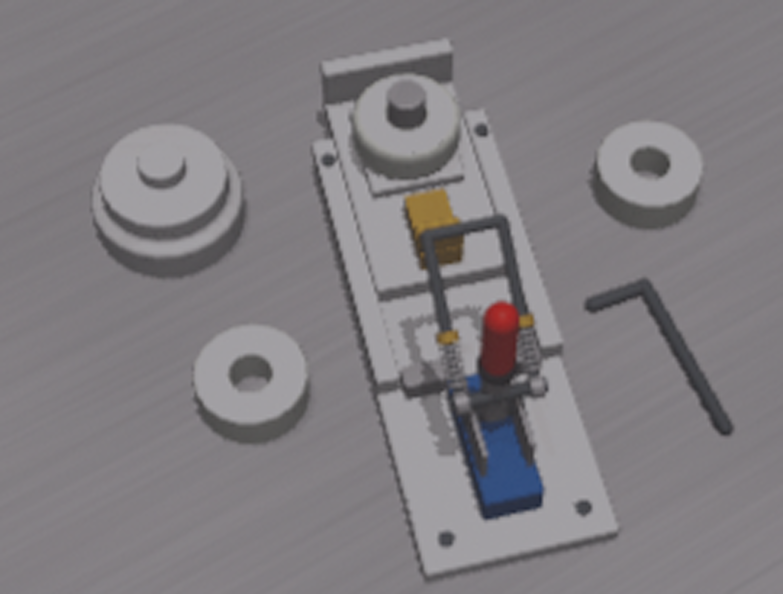

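Crops: in top crop (3x, offset 170,150) bail bar is centred about (342,252), rail outer top edge runs (180,530)–(312,587), keeper block (300,325)–(320,405). The scene crop shows the lever upright, the bail raised, and the rail outer edge at top.

```bash
cat >> h.py <<'E'
O=np.array([.5224,-.0908,0]); xc=np.array([-.9535,.3015,0]); yc=np.array([-.3015,-.9535,0])
C=np.c_[xc,yc,[0,0,1]]
def car(P): return (np.atleast_2d(P)-O)@C
def wor(c): return O+C@np.array(c)
from scipy.spatial.transform import Rotation as R
def tool(target,s=None):
    s=s or get_state(); q=s['orientation']; r=R.from_quat([q[1],q[2],q[3],q[0]]); return r.inv().apply(np.array(target)-s['tcp_pos'])
def tri(a,b,Ta=None,Tb=None,na='top',nb='scene'):
    o1,d1=ray(na,a,Ta);o2,d2=ray(nb,b,Tb);d1,d2=d1[0],d2[0]
    t=np.linalg.lstsq(np.c_[d1,-d2],o2-o1,rcond=None)[0]; p,q=o1+d1*t[0],o2+d2*t[1]; return (p+q)/2,np.linalg.norm(p-q)
E
python3 - <<'E'
from h import *
t=lambda u,v:[170+u/3,150+v/3]
s=lambda u,v:[180+u/2.9,130+v/2.9]
f=lambda P:(car(P)*1000).round(1).tolist()
print('rail top outer',f(onz('top',[t(180,532),t(310,587)],.054)),f(onz('scene',[s(322,62),s(450,40)],.054)))
for n,a,b in(('bar L',(302,240),(500,220)),('bar R',(380,264),(428,236)),('ball',(383,118),(502,315)),('keeper top',(320,345),(430,200)),('post',(269,473),(405,95)),('cup',(508,566),(162,160))):
    P,e=tri(t(*a),s(*b)); print(n,f(P),P.round(4),round(e*1000,1))
print('keeper px',f(onz('top',[t(304,325),t(343,336),t(322,405),t(283,393)],.053)))
print('slots',f(onz('top',[t(355,77),t(470,117),t(200,450),t(350,503)],.012)))
print(wor([.25,0,.15]),tool([.42,.3,.25]),tool(wor([.25,0,.15])))
E
```

```text
rail top outer [[211.9, -36.6, 54.0], [216.9, 33.7, 54.0]] [[216.8, 31.1, 54.0], [214.5, -38.6, 54.0]]
bar L [[59.9, -19.9, 109.8]] [ 0.4713 -0.0537  0.1098] 1.3
bar R [[58.8, 16.8, 111.3]] [ 0.4613 -0.0891  0.1113] 2.4
ball [[-3.0, -1.0, 133.0]] [ 0.5256 -0.0907  0.133 ] 0.2
keeper top [[102.5, 1.6, 74.6]] [ 0.4242 -0.0614  0.0746] 1.8
post [[169.3, -2.3, 73.8]] [ 0.3616 -0.0376  0.0738] 0.4
cup [[176.3, 124.5, 51.7]] [ 0.3167 -0.1563  0.0517] 0.2
keeper px [[94.4, -12.1, 53.0], [93.4, 8.6, 53.0], [129.9, 9.8, 53.0], [130.4, -10.9, 53.0]]
slots [[-47.1, -34.6, 12.0], [-46.0, 33.0, 12.0], [173.0, -46.8, 12.0], [174.2, 38.2, 12.0]]
[ 0.284025 -0.015425  0.15    ] [-0.33086944 -0.17842032 -0.03977619] [-0.27879903 -0.5177725   0.0607768 ]
```

```bash
sed -i 's/^O=.*/O=np.array([.5226,-.0901,0]); xc=np.array([-.9502,.3115,0]); yc=np.array([-.3115,-.9502,0])/' h.py
cat >> h.py <<'E'
def rot(tilt,s=None):
    "rotvec deg (tool axes) to tool aligned with carrier, fingers tilted to +x_c by tilt deg"
    s=s or get_state(); q=s['orientation']; r=R.from_quat([q[1],q[2],q[3],q[0]])
    t=R.from_matrix(np.c_[xc,-yc,[0,0,-1]])*R.from_euler('y',tilt,degrees=True)
    return (r.inv()*t).as_rotvec(degrees=True)
E
python3 - <<'E'
from h import *
print(tool([.42,.3,.25]).round(3),tool(wor([.265,0,.13])).round(3),tool(wor([.265,0,.02])).round(3),rot(20).round(1))
E
```

```text
[-0.331 -0.178 -0.04 ] [-0.264 -0.513  0.081] [-0.264 -0.513  0.191] [-0.7 20.   3.5]
```

Emit:
drive_tool([
  [[255,-0.06,-0.03,-0.03,0,0,0],[255,-0.12,-0.06,-0.04,0,0,0],[255,-0.17,-0.09,-0.04,0,0,0],[255,-0.22,-0.14,-0.04,0,0,0],[255,-0.26,-0.19,-0.03,0,0,1],[255,-0.27,-0.25,-0.02,0,0,2],[255,-0.27,-0.31,-0.01,0,0,3],[255,-0.27,-0.37,0.0,0,4,3.5],[255,-0.267,-0.43,0.02,0,10,3.5],[255,-0.264,-0.48,0.04,-0.5,16,3.5],[255,-0.264,-0.513,0.06,-0.7,20,3.5],[255,-0.264,-0.513,0.081,-0.7,20,3.5]],
], newtons=20)

```text
clock: 1.6
tcp_pos: [0.2712, -0.0088, 0.1285]
orientation: [-0.172, 0.158, 0.972, 0.029]
wrist_force: [-0.0, 1.0, -0.8]
finger_gap: -0.0
grip_force: 0.0
```

Run:
```python
from h import *
s=get_state();print(s['joint_pos'].round(2),car(s['tcp_pos']).round(4),tool(wor([.262,0,.022])).round(4),tool(wor([.245,0,.022])).round(4),tool(wor([.203,0,.022])).round(4),rot(20))
```

```text
[-0.33  0.1  -0.51  1.32 -0.   -0.01] [[0.2642 0.001  0.1285]] [-0.0388  0.0009  0.0992] [-0.0547  0.001   0.0933] [-0.0942  0.0013  0.0789] [ 0.18592559 -0.13686303 -0.3146731 ]
```

Emit:
drive_tool([
  [[255,-0.013,0,0.033,0,0,0],[255,-0.026,0,0.066,0,0,0],[255,-0.039,0.001,0.099,0,0,0],[255,-0.039,0.001,0.099,0,0,0],[255,-0.039,0.001,0.099,0,0,0]],
])

```text
clock: 2.22
tcp_pos: [0.2742, -0.0063, 0.0242]
orientation: [-0.172, 0.155, 0.972, 0.028]
wrist_force: [0.1, -0.3, -0.3]
finger_gap: -0.0003
grip_force: 0.0
```

Run:
```python
from h import *
s=get_state();print(s['joint_pos'].round(2),car(s['tcp_pos']).round(4),s['wrist_force'])
for x in(.24,.22,.205,.195):print(x,tool(wor([x,0,.022])).round(4))
```

```text
[-0.32  0.23 -0.65  1.04  0.   -0.  ] [[ 0.2621 -0.0023  0.0242]] [ 0.06379023 -0.3359309  -0.32958717]
0.24 [-0.0215 -0.0023 -0.0055]
0.22 [-0.0403 -0.0023 -0.0124]
0.205 [-0.0544 -0.0023 -0.0175]
0.195 [-0.0638 -0.0023 -0.0209]
```

Emit:
drive_tool([
  [[255,-0.011,-0.002,-0.003,0,0,0],[255,-0.0215,-0.002,-0.0055,0,0,0],[255,-0.026,-0.002,-0.007,0,0,0],[255,-0.031,-0.002,-0.009,0,0,0],[255,-0.036,-0.002,-0.011,0,0,0],[255,-0.04,-0.002,-0.0124,0,0,0],[255,-0.044,-0.002,-0.0138,0,0,0],[255,-0.048,-0.002,-0.0152,0,0,0],[255,-0.0515,-0.002,-0.0165,0,0,0],[255,-0.0544,-0.002,-0.0175,0,0,0]],
])

```text
clock: 3.48
tcp_pos: [0.328, -0.026, 0.0212]
orientation: [-0.171, 0.155, 0.972, 0.028]
wrist_force: [-2.5, -0.4, 4.1]
finger_gap: -0.0002
grip_force: 2.0
```

Emit:
drive_tool([
  [[255,-0.001,0,-0.0004,0,0,0],[255,-0.002,0,-0.0007,0,0,0]],
])

```text
clock: 3.72
tcp_pos: [0.3298, -0.0266, 0.0212]
orientation: [-0.172, 0.155, 0.972, 0.028]
wrist_force: [-2.1, 0.7, 3.7]
finger_gap: -0.0001
grip_force: 1.9
```

Emit:
drive_tool([
  [[255,-0.001,0,-0.0004,0,0,0],[255,-0.002,0,-0.0007,0,0,0]],
])

```text
clock: 3.98
tcp_pos: [0.3318, -0.0273, 0.0212]
orientation: [-0.171, 0.155, 0.972, 0.028]
wrist_force: [-2.5, -0.1, 3.3]
finger_gap: 0.0003
grip_force: 1.9
```

Sliding at friction force; continue in fine steps until force rises.

Emit:
drive_tool([
  [[255,-0.001,0,-0.0004,0,0,0],[255,-0.002,0,-0.0007,0,0,0]],
])

```text
clock: 4.22
tcp_pos: [0.3339, -0.028, 0.0212]
orientation: [-0.171, 0.155, 0.972, 0.028]
wrist_force: [-2.8, -0.5, 3.1]
finger_gap: -0.0002
grip_force: 1.9
```

Emit:
drive_tool([
  [[255,-0.001,0,-0.0004,0,0,0],[255,-0.002,0,-0.0007,0,0,0]],
])

```text
clock: 4.47
tcp_pos: [0.3359, -0.0286, 0.0212]
orientation: [-0.171, 0.155, 0.972, 0.028]
wrist_force: [-2.5, 0.2, 3.4]
finger_gap: -0.0003
grip_force: 1.9
```

Emit:
drive_tool([
  [[255,-0.001,0,-0.0004,0,0,0],[255,-0.002,0,-0.0007,0,0,0]],
])

```text
clock: 4.72
tcp_pos: [0.3365, -0.0288, 0.0212]
orientation: [-0.173, 0.155, 0.972, 0.028]
wrist_force: [-5.8, 2.5, 4.7]
finger_gap: -0.0002
grip_force: 4.1
```

Run:
```python
from h import *
s=get_state();print(car(s['tcp_pos']).round(4),s['wrist_force'])
```

```text
[[ 0.1959 -0.0003  0.0212]] [-5.83094654  2.48426487  4.73892989]
```

Emit:
drive_tool([
  [[255,-0.001,0,-0.0004,0,0,0],[255,-0.002,0,-0.0007,0,0,0],[255,-0.002,0,-0.0007,0,0,0]],
])

```text
clock: 5.1
tcp_pos: [0.3365, -0.0288, 0.0212]
orientation: [-0.175, 0.155, 0.972, 0.029]
wrist_force: [-8.0, 1.5, 7.0]
finger_gap: -0.0001
grip_force: 5.5
```

Run:
```python
from h import *
for c in([.22,0,.025],[.22,0,.12],[.22,0,.2],[.14,0,.22],[.062,-.001,.22]):print(c,tool(wor(c)).round(3))
print(rot(0).round(1))
```

```text
[0.22, 0, 0.025] [ 0.024 -0.     0.005]
[0.22, 0, 0.12] [ 0.057 -0.    -0.084]
[0.22, 0, 0.2] [ 0.085 -0.    -0.159]
[0.14, 0, 0.22] [ 0.017 -0.    -0.206]
[0.062, -0.001, 0.22] [-0.056  0.001 -0.233]
[  0.1 -20.4   0. ]
```

Emit:
drive_tool([
  [[255,0.024,0,0.005,0,0,0],[255,0.041,0,-0.04,0,0,0],[255,0.057,0,-0.084,0,0,0],[255,0.072,0,-0.12,0,0,0],[255,0.085,0,-0.159,0,0,0],[200,0.05,0,-0.185,0,-7,0],[100,0.017,0,-0.206,0,-14,0],[0,-0.02,0,-0.22,0,-20.4,0],[0,-0.056,0.001,-0.233,0,-20.4,0],[0,-0.056,0.001,-0.233,0,-20.4,0],[0,-0.056,0.001,-0.233,0,-20.4,0]],
])

```text
clock: 6.48
tcp_pos: [0.4659, -0.0704, 0.2206]
orientation: [0.003, 0.158, 0.987, 0.0]
wrist_force: [0.1, -0.0, -0.3]
finger_gap: 0.0851
grip_force: 0.0
```

Run:
```python
from h import *
s=get_state();print(car(s['tcp_pos']).round(4),rot(0),s['joint_pos'].round(2))
save('wrist','w1');p,d=save('top','t1')
a=cv2.resize(p[150:350,170:380],None,fx=3,fy=3,interpolation=2); w=cv2.imread('pics/w1.png')
cv2.imwrite('pics/both.png',cv2.resize(np.hstack([cv2.resize(w,(800,600)),np.clip(cv2.resize(a[:,:,::-1],(630,600))*1.6,0,255).astype(np.uint8)]),(800,336)))
```

```text
[[ 0.06   -0.001   0.2206]] [0.09882378 0.37576613 0.00211351] [-0.32  0.1  -0.19  1.27  0.   -0.01]
```

View pics/w1.png

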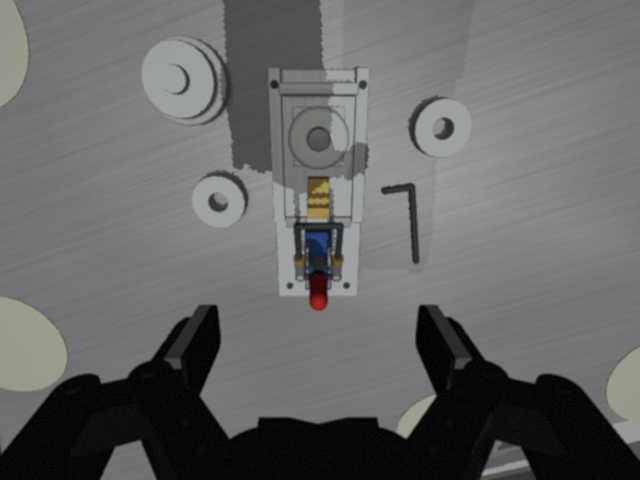

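Wrist view: plate home (rail at row 88, inside base end at 68), bail bar at (296–343, 226), keeper at (318, 178–218), lever ball (318,302); all well aligned with the tool.

Run:
```python
from h import *
T=np.load('pics/w1.npz')['T']; f=lambda P:(car(P)*1000).round(1).tolist()
print('bar110',f(onz('wrist',[[296,226],[343,226]],.110,T)))
print('keeper53',f(onz('wrist',[[308,218],[329,218],[318,178],[318,205]],.053,T)))
print('post',f(onz('wrist',[[318,139]],.074,T)),'ball',f(onz('wrist',[[318,302]],.136,T)),'rail',f(onz('wrist',[[270,81],[368,81],[279,83],[359,83]],.054,T)))
print('base',f(onz('wrist',[[279,296],[357,296],[269,68],[369,68]],.012,T)))
z=np.load('pics/t1.npz');p=z['p'];m=cv2.inRange(cv2.cvtColor(p,cv2.COLOR_RGB2HSV),(20,120,60),(32,255,255));ys,xs=np.nonzero(m[180:300,240:340]);print(xs.min()+240,xs.max()+240,ys.min()+180,ys.max()+180,len(xs))
```

```text
bar110 [[58.8, 16.5, 110.0], [58.7, -22.6, 110.0]]
keeper53 [[49.2, 8.0, 53.0], [49.1, -12.9, 53.0], [89.0, -2.0, 53.0], [62.5, -2.0, 53.0]]
post [[126.3, -2.0, 74.0]] ball [[2.0, -1.7, 136.0]] rail [[174.1, 39.9, 54.0], [174.0, -45.9, 54.0], [172.5, 32.1, 54.0], [172.4, -38.0, 54.0]]
base [[-61.2, 45.5, 12.0], [-61.4, -49.3, 12.0], [189.4, 45.5, 12.0], [189.3, -52.0, 12.0]]
274 292 235 256 180
```

Run:
```python
from h import *
for c in([.057,-.002,.15],[.057,-.002,.094]):print(c,tool(wor(c)).round(4))
```

```text
[0.057, -0.002, 0.15] [-0.0031  0.0008  0.0708]
[0.057, -0.002, 0.094] [-0.0027  0.0007  0.1267]
```

Emit:
drive_tool([
  [[0,-0.003,0.001,0.035,0,0,0],[0,-0.003,0.001,0.071,0,0,0],[0,-0.003,0.001,0.1,0,0,0],[0,-0.003,0.001,0.127,0,0,0],[0,-0.003,0.001,0.127,0,0,0],[60,-0.003,0.001,0.127,0,0,0],[100,-0.003,0.001,0.127,0,0,0],[255,-0.003,0.001,0.127,0,0,0],[255,-0.003,0.001,0.127,0,0,0],[255,-0.003,0.001,0.127,0,0,0]],
], newtons=20)

```text
clock: 7.82
tcp_pos: [0.47, -0.0706, 0.0941]
orientation: [0.004, 0.158, 0.987, 0.0]
wrist_force: [0.8, -0.9, 1.5]
finger_gap: 0.0005
grip_force: 0.0
```

Run:
```python
from h import *
s=get_state();print(car(s['tcp_pos']).round(4),rot(0).round(2),s['wrist_force'],s['ft_torque'],s['finger_gap'],s['grip_force'])
save('wrist','w2');save('scene','s2')
```

```text
[[ 0.0561 -0.0022  0.0941]] [0.09 0.41 0.  ] [ 0.76137455 -0.89844137  1.47536836] [ 0.04359628  0.0262587  -0.0222421 ] 0.0004943638567656387 0.0
```

View pics/w2.png

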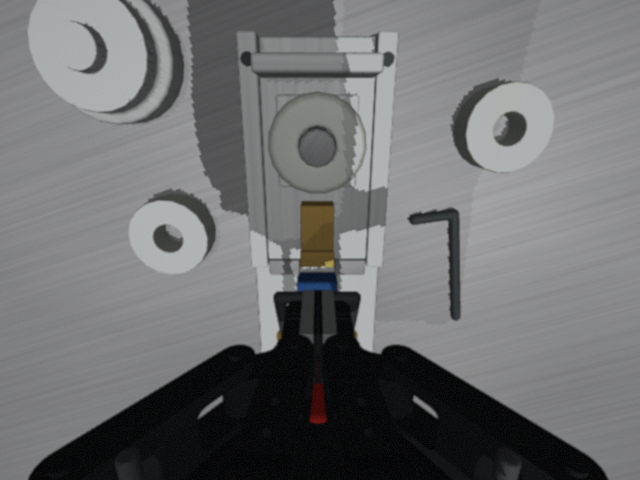

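Fingers closed on nothing (gap 0): the bar is at row 298, columns 275–360, behind the fingertips; let me compute its height from its width.

Run:
```python
from h import *
T=np.load('pics/w2.npz')['T']
for z in(.07,.08,.09,.1,.11,.12): print(z,(car(onz('wrist',[[275,298],[360,298]],z,T))*1000).round(1).tolist())
p=np.load('pics/s2.npz')['p']
cv2.imwrite('pics/s2c.png',cv2.resize(p[130:335,220:450],None,fx=2.9,fy=2.9,interpolation=2)[:,:,::-1])
```

```text
0.07 [[35.7, 23.6, 70.0], [35.5, -28.4, 70.0]]
0.08 [[41.3, 22.2, 80.0], [41.2, -27.0, 80.0]]
0.09 [[46.9, 20.8, 90.0], [46.8, -25.7, 90.0]]
0.1 [[52.6, 19.5, 100.0], [52.5, -24.3, 100.0]]
0.11 [[58.2, 18.1, 110.0], [58.1, -22.9, 110.0]]
0.12 [[63.8, 16.7, 120.0], [63.7, -21.5, 120.0]]
```

View pics/s2c.png

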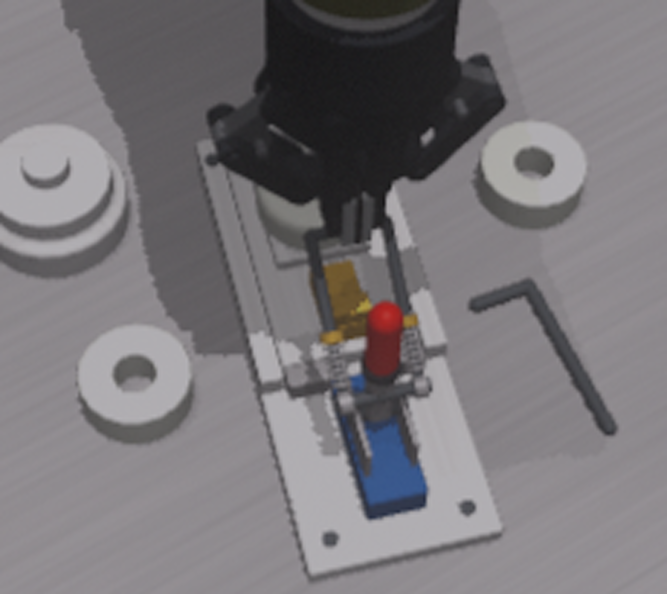

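Scene crop shows the fingers came down inside/over the frame: open pads stood 13 mm back and passed over the legs. The bail is where it was. Lift, open, and go in lower.

Emit:
drive_tool([
  [[255,0,0,-0.02,0,0,0],[255,0,0,-0.045,0,0,0],[0,0,0,-0.05,0,0,0],[0,0,0,-0.05,0,0,0],[0,0,0,-0.05,0,0,0],[0,0,0,-0.05,0,0,0],[0,0,0,-0.02,0,0,0],[0,0,0,0.007,0,0,0],[0,0,0,0.007,0,0,0]],
])

```text
clock: 9.05
tcp_pos: [0.4678, -0.0699, 0.0848]
orientation: [0.001, 0.158, 0.987, 0.001]
wrist_force: [-0.2, 0.6, -0.2]
finger_gap: 0.0856
grip_force: 0.0
```

Run:
```python
from h import *
s=get_state();print(car(s['tcp_pos']).round(4),s['wrist_force'],s['finger_gap'])
p,d=save('wrist','w3')
cv2.imwrite('pics/w3c.png',cv2.resize(p[180:440,170:470],None,fx=2.2,fy=2.2)[:,:,::-1])
```

```text
[[ 0.0584 -0.0022  0.0848]] [-0.19814893  0.60455365 -0.23886542] 0.08559116152838322
```

View pics/w3c.png

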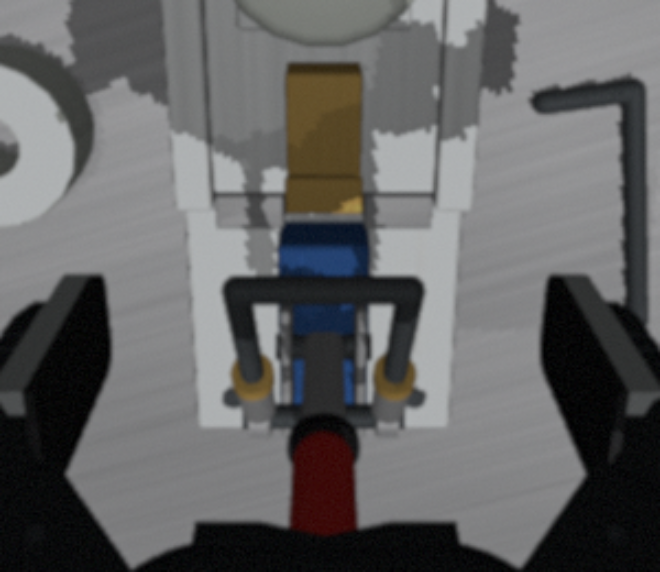

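Crop: bail frame (223–423, row 290) is centred between the open pads (108 and 543). Close here, slightly higher.

Emit:
drive_tool([
  [[0,0,0,-0.002,0,0,0],[60,0,0,-0.002,0,0,0],[90,0,0,-0.002,0,0,0],[255,0,0,-0.002,0,0,0],[255,0,0,-0.002,0,0,0],[255,0,0,-0.002,0,0,0]],
], newtons=20)

```text
clock: 9.85
tcp_pos: [0.4695, -0.0706, 0.0888]
orientation: [0.003, 0.158, 0.987, 0.0]
wrist_force: [-1.6, 0.1, 1.4]
finger_gap: 0.0386
grip_force: 18.5
```

Run:
```python
from h import *
s=get_state();print(car(s['tcp_pos']).round(4),rot(0).round(2),s['wrist_force'],s['ft_torque'],s['finger_gap'],s['grip_force'])
p,d=save('wrist','w4')
cv2.imwrite('pics/w4c.png',cv2.resize(p[180:440,170:470],None,fx=2.2,fy=2.2)[:,:,::-1])
```

```text
[[ 0.0565 -0.002   0.0888]] [ 0.06  0.36 -0.01] [-1.64454616  0.07149491  1.39468172] [-0.17178699  0.3583457  -0.02630283] 0.03858685991254068 18.52073460817337
```

Emit:
drive_tool([
  [[255,0.004,0,0.007,0,0,0],[255,0.007,0,0.014,0,0,0],[255,0.009,0,0.021,0,0,0],[255,0.011,0,0.028,0,0,0],[255,0.012,0,0.035,0,0,0],[255,0.0125,0,0.041,0,0,0],[255,0.0125,0,0.041,0,0,0]],
])

```text
clock: 10.78
tcp_pos: [0.4579, -0.0665, 0.0472]
orientation: [0.003, 0.158, 0.987, 0.0]
wrist_force: [-0.2, 0.9, -0.2]
finger_gap: 0.0002
grip_force: 0.0
```

Run:
```python
from h import *
s=get_state();print(car(s['tcp_pos']).round(4),rot(0).round(2),s['wrist_force'],s['ft_torque'],s['finger_gap'],s['grip_force'])
p,d=save('wrist','w5');p2,d=save('scene','s5')
cv2.imwrite('pics/w5c.png',np.hstack([cv2.resize(p[180:440,170:470],(400,347)),cv2.resize(p2[150:310,260:440],(390,347))])[:,:,::-1])
```

```text
[[ 0.0689 -0.0023  0.0472]] [0.09 0.33 0.  ] [-0.22006601  0.87418097 -0.21051676] [-0.06127016 -0.02791128  0.01184531] 0.00016411219857438825 0.0
```

View pics/w5c.png

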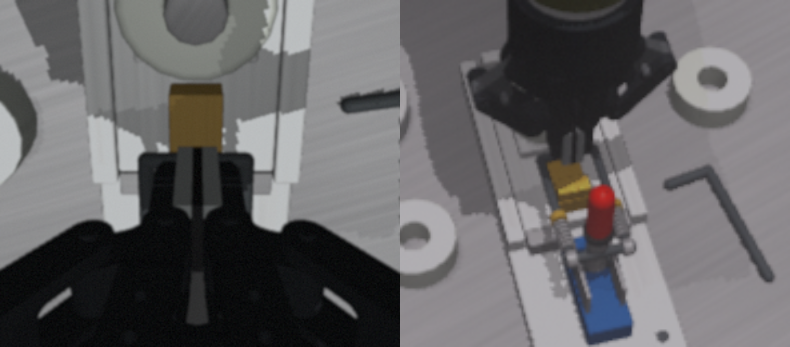

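Slipped out of the pads, but the bail seems to have followed down: bar at wrist px (275–359, 298). Use depth to locate bar and fingers.

Run:
```python
from h import *
for n in('w2','w5'):
    z=np.load(f'pics/{n}.npz');d=z['d'];T=z['T']
    uv=[[280,297],[282,300],[355,300],[352,298],[310,300],[326,300],[310,320],[326,330],[300,320],[277,315],[358,315]]
    print(n,(car(pts('wrist',uv,d,T))*1000).round(0).tolist())
z=np.load('pics/w4.npz');d=z['d'];T=z['T']
cv2.imwrite('pics/w4d.png',z['p'][:,:,::-1])
print('w4',(car(pts('wrist',[[u,v] for v in(298,306,314) for u in(262,275,290,318,345,360,375)],d,T))*1000).round(0).tolist())
z=np.load('pics/s5.npz');p=z['p'];d=z['d']
print('scene bar',[ (u,v,(car(pts('scene',[[u,v]],d,z['T']))*1000).round(0).tolist()) for u,v in((333,222),(329,232),(333,245),(347,218))])
```

```text
w2 [[61.0, 15.0, 114.0], [60.0, 14.0, 115.0], [59.0, -20.0, 114.0], [60.0, -19.0, 113.0], [68.0, 1.0, 129.0], [68.0, -6.0, 129.0], [68.0, 0.0, 144.0], [68.0, -5.0, 151.0], [68.0, 4.0, 144.0], [46.0, 18.0, 106.0], [-12.0, -35.0, 13.0]]
w5 [[73.0, 15.0, 66.0], [72.0, 14.0, 68.0], [71.0, -20.0, 67.0], [72.0, -19.0, 67.0], [80.0, 1.0, 82.0], [80.0, -6.0, 82.0], [80.0, 0.0, 97.0], [80.0, -6.0, 104.0], [76.0, 5.0, 90.0], [64.0, 17.0, 69.0], [64.0, -22.0, 68.0]]
w4 [[68.0, 21.0, 121.0], [64.0, 17.0, 114.0], [63.0, 10.0, 113.0], [63.0, -2.0, 113.0], [63.0, -15.0, 113.0], [64.0, -21.0, 115.0], [68.0, -27.0, 121.0], [68.0, 20.0, 128.0], [60.0, 17.0, 115.0], [59.0, 10.0, 113.0], [59.0, -2.0, 113.0], [59.0, -15.0, 113.0], [60.0, -21.0, 115.0], [68.0, -26.0, 128.0], [67.0, 20.0, 133.0], [57.0, 17.0, 116.0], [-8.0, 20.0, 12.0], [4.0, -3.0, 32.0], [-7.0, -24.0, 13.0], [141.0, -2.0, 252.0], [68.0, -25.0, 134.0]]
scene bar [(333, 222, [[61.0, 8.0, 78.0]]), (329, 232, [[52.0, 16.0, 70.0]]), (333, 245, [[30.0, 16.0, 70.0]]), (347, 218, [[63.0, -12.0, 78.0]])]
```

Run:
```python
from h import *
for n in('w5',):
    z=np.load(f'pics/{n}.npz');d=z['d'];T=z['T']
    for u in(308,318,327):
        print(u,[(v,(car(pts('wrist',[[u,v]],d,T))[0]*1000).round(0).tolist()) for v in range(280,312,4)])
s=get_state();print((car(s['tcp_pos'])*1000).round(1))
```

```text
308 [(280, [70.0, 3.0, 42.0]), (284, [67.0, 3.0, 41.0]), (288, [65.0, 3.0, 42.0]), (292, [80.0, 2.0, 75.0]), (296, [153.0, -3.0, 211.0]), (300, [80.0, 2.0, 82.0]), (304, [80.0, 1.0, 85.0]), (308, [80.0, 1.0, 89.0])]
318 [(280, [69.0, -3.0, 42.0]), (284, [67.0, -3.0, 42.0]), (288, [64.0, -3.0, 41.0]), (292, [80.0, -3.0, 75.0]), (296, [80.0, -3.0, 78.0]), (300, [80.0, -3.0, 82.0]), (304, [81.0, -3.0, 87.0]), (308, [80.0, -3.0, 88.0])]
327 [(280, [69.0, -8.0, 42.0]), (284, [67.0, -8.0, 42.0]), (288, [64.0, -8.0, 40.0]), (292, [80.0, -7.0, 75.0]), (296, [79.0, -7.0, 77.0]), (300, [79.0, -7.0, 81.0]), (304, [80.0, -6.0, 85.0]), (308, [153.0, -3.0, 211.0])]
[[68.3 -2.3 47.8]]
```

Depth shows the real fingertips sit about 20 mm above the reported TCP (front tip at z≈70, bar top at 67), which explains the misses; the shut fingers are resting on the bar (centre ≈(71.5, z 64)). Regrip with TCP that much lower.

Emit:
drive_tool([
  [[255,0,0,-0.025,0,0,0],[255,-0.005,0,-0.04,0,0,0],[0,-0.005,0,-0.04,0,0,0],[0,-0.005,0,-0.04,0,0,0],[0,-0.005,0,-0.04,0,0,0],[0,-0.005,0,-0.04,0,0,0],[0,-0.005,0,-0.02,0,0,0],[0,-0.005,0,0.0,0,0,0],[0,-0.005,0,0.012,0,0,0],[0,-0.005,0,0.022,0,0,0],[0,-0.005,0,0.022,0,0,0]],
])

```text
clock: 12.25
tcp_pos: [0.4627, -0.0681, 0.0252]
orientation: [0.003, 0.158, 0.987, 0.0]
wrist_force: [-1.6, -0.2, 0.6]
finger_gap: 0.0854
grip_force: 0.0
```

Run:
```python
from h import *
s=get_state();print((car(s['tcp_pos'])*1000).round(1),s['wrist_force'],s['finger_gap'])
p,d=save('wrist','w6');T=np.load('pics/w6.npz')['T']
f=lambda uv:(car(pts('wrist',uv,d,T))*1000).round(0).astype(int)
for v in range(290,330,6): print(v,[(u,f([[u,v]])[0].tolist()) for u in (190,205,215,285,318,350,420,430,445)])
```

```text
[[63.7 -2.3 25.2]] [-1.58702292 -0.19078482  0.59330794] 0.08535463902716899
290 [(190, [48, 75, 2]), (205, [48, 66, 0]), (215, [48, 60, 2]), (285, [61, 15, 26]), (318, [70, -3, 42]), (350, [61, -20, 26]), (420, [48, -65, 2]), (430, [48, -71, 1]), (445, [48, -80, 2])]
296 [(190, [44, 75, 2]), (205, [44, 67, 1]), (215, [44, 60, 2]), (285, [58, 15, 27]), (318, [67, -3, 42]), (350, [58, -20, 27]), (420, [44, -65, 2]), (430, [44, -72, 1]), (445, [44, -81, 2])]
302 [(190, [40, 76, 2]), (205, [40, 67, 1]), (215, [40, 61, 2]), (285, [55, 15, 27]), (318, [63, -3, 41]), (350, [54, -20, 26]), (420, [39, -66, 1]), (430, [40, -72, 2]), (445, [40, -81, 3])]
308 [(190, [36, 76, 2]), (205, [75, 43, 67]), (215, [72, 40, 63]), (285, [51, 15, 27]), (318, [60, -3, 42]), (350, [50, -20, 26]), (420, [72, -45, 63]), (430, [75, -48, 67]), (445, [35, -82, 1])]
314 [(190, [31, 77, 1]), (205, [74, 42, 70]), (215, [71, 40, 65]), (285, [72, 11, 67]), (318, [73, -3, 68]), (350, [72, -16, 68]), (420, [69, -46, 63]), (430, [74, -47, 71]), (445, [31, -82, 1])]
320 [(190, [75, 46, 76]), (205, [75, 40, 75]), (215, [68, 40, 64]), (285, [70, 11, 68]), (318, [69, -3, 67]), (350, [70, -16, 68]), (420, [68, -45, 65]), (430, [74, -46, 75]), (445, [75, -51, 76])]
326 [(190, [75, 45, 79]), (205, [73, 40, 77]), (215, [65, 40, 65]), (285, [40, 15, 27]), (318, [57, -3, 53]), (350, [40, -20, 28]), (420, [65, -45, 65]), (430, [73, -45, 77]), (445, [74, -50, 79])]
```

Open tips are at z≈63 with bar top 68. Lower 4 mm more and close.

Emit:
drive_tool([
  [[0,0.001,0,0.004,0,0,0],[60,0.001,0,0.004,0,0,0],[90,0.001,0,0.004,0,0,0],[255,0.001,0,0.004,0,0,0],[255,0.001,0,0.004,0,0,0],[255,0.001,0,0.004,0,0,0]],
], newtons=25)

```text
clock: 13.05
tcp_pos: [0.4624, -0.0682, 0.022]
orientation: [0.004, 0.158, 0.987, 0.0]
wrist_force: [-0.4, -1.0, 0.2]
finger_gap: 0.0408
grip_force: 25.2
```

```bash
cat > look.py <<'E'
from h import *
import sys
s=get_state();print((car(s['tcp_pos'])*1000).round(1),(s['wrist_force']@C).round(1),s['ft_torque'].round(2),s['finger_gap'].round(4),s['grip_force'].round(1),s['clock'])
p,d=save('wrist',sys.argv[1]);T=np.load(f'pics/{sys.argv[1]}.npz')['T']
f=lambda uv:(car(pts('wrist',uv,d,T))*1000).round(0).astype(int)
for v in range(296,336,4): print(v,[(u,f([[u,v]])[0].tolist()) for u in (275,300,318,340,358)])
E
python3 look.py w7
```

```text
Traceback (most recent call last):
  File "look.py", line 3, in <module>
    s=get_state();print((car(s['tcp_pos'])*1000).round(1),(s['wrist_force']@C).round(1),s['ft_torque'].round(2),s['finger_gap'].round(4),s['grip_force'].round(1),s['clock'])
                                                                                                                ^^^^^^^^^^^^^^^^^^^^^
AttributeError: 'float' object has no attribute 'round'
```

Emit:
drive_tool([
  [[255,0,0,0.004,0,0,0],[255,0,0,0.008,0,0,0],[255,-0.0005,0,0.012,0,0,0],[255,-0.001,0,0.015,0,0,0],[255,-0.001,0,0.017,0,0,0],[255,-0.001,0,0.017,0,0,0]],
])

```text
clock: 13.8
tcp_pos: [0.4637, -0.0684, 0.0048]
orientation: [0.004, 0.158, 0.987, 0.0]
wrist_force: [2.2, -2.8, 2.9]
finger_gap: 0.0405
grip_force: 26.0
```

```bash
sed -i "s/s\['finger_gap'\].round(4),s\['grip_force'\].round(1)/round(s['finger_gap'],4),round(s['grip_force'],1)/" look.py; python3 look.py w7
```

```text
[[62.7 -2.2  4.8]] [-3.   2.   2.9] [-0.54 -0.48 -0.07] 0.0405 26.0 13.8
296 [(275, [69, 17, 27]), (300, [77, 5, 42]), (318, [77, -3, 41]), (340, [77, -12, 41]), (358, [69, -21, 26])]
300 [(275, [67, 17, 26]), (300, [76, 5, 42]), (318, [75, -3, 41]), (340, [75, -12, 42]), (358, [67, -21, 27])]
304 [(275, [64, 17, 26]), (300, [74, 5, 42]), (318, [73, -3, 41]), (340, [73, -12, 41]), (358, [65, -21, 26])]
308 [(275, [63, 17, 27]), (300, [71, 5, 41]), (318, [72, -3, 41]), (340, [72, -12, 41]), (358, [63, -21, 27])]
312 [(275, [60, 18, 25]), (300, [70, 5, 42]), (318, [69, -3, 41]), (340, [70, -12, 41]), (358, [60, -22, 26])]
316 [(275, [72, 15, 48]), (300, [71, 5, 47]), (318, [72, -3, 48]), (340, [72, -12, 48]), (358, [71, -19, 47])]
320 [(275, [70, 15, 48]), (300, [70, 5, 48]), (318, [70, -3, 48]), (340, [71, -11, 49]), (358, [71, -19, 49])]
324 [(275, [70, 14, 50]), (300, [69, 5, 50]), (318, [68, -3, 48]), (340, [69, -11, 50]), (358, [69, -19, 49])]
328 [(275, [67, 15, 49]), (300, [67, 5, 49]), (318, [66, -3, 47]), (340, [67, -12, 49]), (358, [67, -19, 50])]
332 [(275, [66, 15, 50]), (300, [60, 5, 42]), (318, [59, -3, 41]), (340, [60, -12, 42]), (358, [66, -19, 50])]
```

Bar is centred at about x 69, z 46.5, behind lip, above the floor. Lower 2 mm, then draw back in small steps.

Emit:
drive_tool([
  [[255,0,0,0.002,0,0,0],[255,-0.001,0,0.002,0,0,0],[255,-0.002,0,0.002,0,0,0],[255,-0.003,0,0.002,0,0,0]],
])

```text
clock: 14.35
tcp_pos: [0.4638, -0.0685, 0.0038]
orientation: [0.002, 0.158, 0.987, 0.0]
wrist_force: [-9.2, 0.6, 23.0]
finger_gap: 0.0408
grip_force: 36.7
```

Emit:
drive_tool([
  [[255,-0.001,0,0,0,0,0],[255,-0.002,0,0,0,0,0]],
])

```text
clock: 14.6
tcp_pos: [0.4637, -0.0684, 0.0038]
orientation: [-0.0, 0.158, 0.987, 0.0]
wrist_force: [-14.3, 1.7, 28.9]
finger_gap: 0.041
grip_force: 39.8
```

Emit:
drive_tool([
  [[255,-0.001,0,0,0,0,0],[255,-0.002,0,0,0,0,0]],
])

```text
clock: 14.85
tcp_pos: [0.4637, -0.0684, 0.0037]
orientation: [-0.002, 0.158, 0.988, 0.001]
wrist_force: [-18.4, 2.3, 34.0]
finger_gap: 0.0408
grip_force: 43.1
```

Fingertips seem to be pressing on the plate. Relieve at once.

Emit:
drive_tool([
  [[255,0.002,0,-0.001,0,0,0],[255,0.004,0,-0.002,0,0,0],[255,0.005,0,-0.0025,0,0,0]],
])

```text
clock: 15.22
tcp_pos: [0.4639, -0.0684, 0.0048]
orientation: [0.002, 0.158, 0.987, 0.0]
wrist_force: [-2.0, -0.9, 0.9]
finger_gap: 0.0411
grip_force: 26.0
```

```bash
python3 look.py w8
```

```text
[[62.5 -2.3  4.8]] [1.6 1.5 0.9] [-0.42  0.23 -0.1 ] 0.0411 26.0 15.225
296 [(275, [69, 17, 27]), (300, [77, 5, 42]), (318, [77, -3, 42]), (340, [77, -12, 41]), (358, [68, -21, 26])]
300 [(275, [66, 17, 26]), (300, [75, 5, 42]), (318, [75, -3, 42]), (340, [75, -12, 41]), (358, [67, -21, 27])]
304 [(275, [64, 17, 26]), (300, [73, 5, 42]), (318, [73, -3, 42]), (340, [73, -12, 42]), (358, [64, -21, 26])]
308 [(275, [62, 17, 26]), (300, [71, 5, 42]), (318, [71, -3, 41]), (340, [72, -12, 42]), (358, [63, -21, 27])]
312 [(275, [59, 18, 25]), (300, [69, 5, 41]), (318, [69, -3, 42]), (340, [69, -12, 41]), (358, [60, -22, 26])]
316 [(275, [72, 14, 49]), (300, [71, 5, 47]), (318, [71, -3, 47]), (340, [71, -12, 47]), (358, [71, -19, 47])]
320 [(275, [147, -3, 168]), (300, [70, 4, 49]), (318, [70, -3, 49]), (340, [70, -11, 49]), (358, [70, -19, 49])]
324 [(275, [69, 14, 50]), (300, [68, 4, 49]), (318, [70, -3, 51]), (340, [69, -11, 50]), (358, [69, -19, 50])]
328 [(275, [67, 14, 50]), (300, [66, 5, 49]), (318, [66, -3, 49]), (340, [66, -12, 49]), (358, [67, -19, 49])]
332 [(275, [65, 15, 50]), (300, [59, 5, 41]), (318, [60, -3, 42]), (340, [59, -12, 41]), (358, [65, -19, 49])]
```

Emit:
drive_tool([
  [[95,0,0,0,0,0,0],[95,0,0,0,0,0,0],[95,0,0,-0.003,0,0,0],[95,0,0,-0.005,0,0,0],[255,0,0,-0.005,0,0,0],[255,0,0,-0.005,0,0,0],[255,0,0,-0.004,0,0,0],[255,0,0,-0.003,0,0,0],[255,0,0,-0.002,0,0,0]],
], newtons=25)

```text
clock: 16.4
tcp_pos: [0.4661, -0.0693, 0.0087]
orientation: [0.004, 0.158, 0.987, -0.0]
wrist_force: [-5.2, -1.3, 20.9]
finger_gap: 0.0412
grip_force: 26.4
```

```bash
python3 look.py w9
```

```text
[[60.2 -2.2  8.7]] [ 4.5  2.8 20.9] [-0.12  0.69 -0.01] 0.0412 26.4 16.4
296 [(275, [65, 18, 27]), (300, [72, 5, 41]), (318, [73, -3, 42]), (340, [73, -12, 42]), (358, [64, -22, 27])]
300 [(275, [63, 18, 27]), (300, [71, 5, 41]), (318, [71, -3, 41]), (340, [71, -12, 41]), (358, [62, -22, 26])]
304 [(275, [71, 15, 45]), (300, [71, 5, 45]), (318, [71, -3, 45]), (340, [71, -12, 45]), (358, [71, -19, 45])]
308 [(275, [70, 15, 47]), (300, [70, 5, 47]), (318, [70, -3, 46]), (340, [70, -12, 47]), (358, [70, -19, 47])]
312 [(275, [68, 15, 47]), (300, [68, 5, 47]), (318, [68, -3, 47]), (340, [68, -12, 47]), (358, [68, -19, 47])]
316 [(275, [66, 15, 47]), (300, [66, 5, 47]), (318, [66, -3, 46]), (340, [66, -12, 46]), (358, [67, -19, 48])]
320 [(275, [65, 15, 48]), (300, [61, 5, 41]), (318, [61, -3, 42]), (340, [61, -12, 42]), (358, [65, -19, 49])]
324 [(275, [64, 15, 49]), (300, [59, 5, 41]), (318, [59, -3, 42]), (340, [58, -12, 41]), (358, [64, -19, 49])]
328 [(275, [62, 15, 49]), (300, [57, 5, 42]), (318, [57, -3, 41]), (340, [57, -12, 41]), (358, [63, -19, 50])]
332 [(275, [60, 15, 50]), (300, [56, 5, 43]), (318, [56, -3, 43]), (340, [55, -12, 41]), (358, [61, -19, 51])]
```

Bar is on the floor (top 47, x≈68). Relieve the downward press, then draw back.

Emit:
drive_tool([
  [[255,0,0,-0.001,0,0,0],[255,-0.0005,0,-0.0015,0,0,0]],
])

```text
clock: 16.7
tcp_pos: [0.466, -0.0693, 0.0091]
orientation: [0.004, 0.158, 0.987, 0.0]
wrist_force: [0.3, -1.7, 2.3]
finger_gap: 0.041
grip_force: 25.3
```

Emit:
drive_tool([
  [[255,-0.001,0,0,0,0,0],[255,-0.002,0,0,0,0,0]],
])

```text
clock: 16.95
tcp_pos: [0.466, -0.0693, 0.0089]
orientation: [0.002, 0.158, 0.987, 0.0]
wrist_force: [-6.6, -0.1, 10.8]
finger_gap: 0.0407
grip_force: 25.9
```

```bash
python3 look.py w10|head -9
```

```text
[[60.2 -2.2  8.9]] [ 6.2  2.1 10.8] [-0.12  0.98 -0.02] 0.0407 25.9 16.95
296 [(275, [64, 18, 27]), (300, [73, 5, 42]), (318, [72, -3, 41]), (340, [73, -12, 42]), (358, [65, -22, 28])]
300 [(275, [62, 18, 26]), (300, [70, 5, 41]), (318, [70, -3, 41]), (340, [71, -12, 42]), (358, [62, -22, 26])]
304 [(275, [71, 15, 46]), (300, [71, 5, 45]), (318, [70, -3, 44]), (340, [70, -12, 45]), (358, [71, -19, 45])]
308 [(275, [70, 15, 47]), (300, [70, 5, 46]), (318, [70, -3, 47]), (340, [70, -12, 47]), (358, [70, -19, 47])]
312 [(275, [69, 15, 48]), (300, [68, 5, 47]), (318, [68, -3, 47]), (340, [69, -12, 49]), (358, [68, -19, 47])]
316 [(275, [67, 15, 48]), (300, [65, 5, 46]), (318, [66, -3, 47]), (340, [66, -12, 47]), (358, [67, -19, 48])]
320 [(275, [65, 15, 49]), (300, [60, 5, 41]), (318, [60, -3, 41]), (340, [60, -12, 41]), (358, [65, -19, 48])]
324 [(275, [63, 15, 48]), (300, [58, 5, 41]), (318, [58, -3, 40]), (340, [58, -12, 41]), (358, [63, -19, 49])]
```

Emit:
drive_tool([
  [[255,-0.001,0,-0.0007,0,0,0],[255,-0.002,0,-0.001,0,0,0]],
])

```text
clock: 17.25
tcp_pos: [0.4675, -0.0697, 0.0091]
orientation: [0.002, 0.158, 0.987, 0.0]
wrist_force: [-4.5, -1.2, 1.2]
finger_gap: 0.0405
grip_force: 25.3
```

Emit:
drive_tool([
  [[255,-0.001,0,-0.0003,0,0,0],[255,-0.002,0,-0.0005,0,0,0]],
])

```text
clock: 17.5
tcp_pos: [0.4703, -0.0706, 0.0097]
orientation: [0.002, 0.158, 0.987, 0.0]
wrist_force: [-5.0, -0.6, -0.8]
finger_gap: 0.041
grip_force: 25.4
```

Moving now at about 5 N. Continue.

Emit:
drive_tool([
  [[255,-0.001,0,0,0,0,0],[255,-0.0015,0,0,0,0,0]],
])

```text
clock: 17.75
tcp_pos: [0.472, -0.0711, 0.0099]
orientation: [0.003, 0.158, 0.987, 0.0]
wrist_force: [-4.8, -0.6, -1.7]
finger_gap: 0.0408
grip_force: 25.5
```

```bash
python3 look.py w11
```

```text
[[54.  -2.2  9.9]] [ 4.4  2.  -1.7] [-0.14  1.09 -0.04] 0.0408 25.5 17.75
296 [(275, [57, 18, 26]), (300, [66, 5, 42]), (318, [66, -3, 42]), (340, [65, -12, 41]), (358, [57, -22, 27])]
300 [(275, [55, 18, 26]), (300, [63, 5, 41]), (318, [63, -3, 41]), (340, [63, -12, 41]), (358, [55, -22, 26])]
304 [(275, [64, 15, 45]), (300, [64, 5, 46]), (318, [65, -3, 47]), (340, [64, -12, 46]), (358, [64, -19, 46])]
308 [(275, [63, 15, 47]), (300, [64, 5, 49]), (318, [63, -3, 47]), (340, [63, -12, 47]), (358, [63, -19, 48])]
312 [(275, [62, 15, 48]), (300, [62, 5, 49]), (318, [62, -3, 49]), (340, [62, -12, 48]), (358, [62, -19, 49])]
316 [(275, [60, 15, 48]), (300, [60, 5, 48]), (318, [60, -3, 48]), (340, [60, -12, 48]), (358, [60, -19, 48])]
320 [(275, [59, 15, 50]), (300, [60, 5, 51]), (318, [60, -3, 51]), (340, [60, -12, 51]), (358, [58, -19, 49])]
324 [(275, [57, 15, 50]), (300, [60, 5, 54]), (318, [59, -3, 52]), (340, [60, -12, 54]), (358, [57, -19, 50])]
328 [(275, [56, 15, 50]), (300, [57, 5, 53]), (318, [57, -3, 53]), (340, [58, -11, 55]), (358, [55, -19, 49])]
332 [(275, [54, 15, 51]), (300, [56, 5, 53]), (318, [56, -3, 53]), (340, [55, -12, 52]), (358, [54, -19, 51])]
```

Lip tip at x≈60 (so seat ≈59), bar centre ≈62, slightly lifted. Draw on with a slight downward trim.

Emit:
drive_tool([
  [[255,0,0,0.001,0,0,0],[255,-0.001,0,0.001,0,0,0]],
])

```text
clock: 18.05
tcp_pos: [0.4732, -0.0715, 0.0091]
orientation: [0.003, 0.158, 0.987, 0.0]
wrist_force: [-5.7, -0.1, -2.7]
finger_gap: 0.0411
grip_force: 25.6
```

Emit:
drive_tool([
  [[255,-0.0005,0,0,0,0,0],[255,-0.001,0,0,0,0,0]],
])

```text
clock: 18.3
tcp_pos: [0.4739, -0.0717, 0.009]
orientation: [0.003, 0.158, 0.987, 0.0]
wrist_force: [-6.7, -1.4, -3.2]
finger_gap: 0.041
grip_force: 25.6
```

Emit:
drive_tool([
  [[255,-0.0005,0,0,0,0,0],[255,-0.001,0,0,0,0,0]],
])

```text
clock: 18.55
tcp_pos: [0.4745, -0.072, 0.0089]
orientation: [0.002, 0.158, 0.987, 0.0]
wrist_force: [-6.4, -0.6, -3.0]
finger_gap: 0.0409
grip_force: 25.7
```

```bash
python3 look.py w12
```

```text
[[51.4 -2.3  8.9]] [ 5.9  2.5 -3. ] [-0.1   1.26 -0.06] 0.0409 25.7 18.55
296 [(275, [55, 18, 26]), (300, [63, 5, 41]), (318, [63, -3, 41]), (340, [64, -12, 42]), (358, [55, -22, 26])]
300 [(275, [53, 18, 26]), (300, [62, 5, 41]), (318, [61, -3, 41]), (340, [61, -12, 41]), (358, [53, -22, 26])]
304 [(275, [62, 15, 45]), (300, [62, 5, 46]), (318, [62, -3, 45]), (340, [61, -12, 44]), (358, [61, -20, 44])]
308 [(275, [61, 15, 48]), (300, [61, 5, 48]), (318, [61, -3, 47]), (340, [62, -12, 48]), (358, [60, -19, 46])]
312 [(275, [60, 15, 48]), (300, [60, 5, 48]), (318, [136, -3, 172]), (340, [59, -12, 47]), (358, [60, -19, 48])]
316 [(275, [58, 15, 48]), (300, [59, 5, 50]), (318, [60, -3, 51]), (340, [60, -12, 51]), (358, [58, -19, 48])]
320 [(275, [56, 15, 49]), (300, [59, 4, 53]), (318, [59, -3, 53]), (340, [59, -11, 53]), (358, [57, -19, 49])]
324 [(275, [55, 15, 49]), (300, [58, 4, 54]), (318, [57, -3, 53]), (340, [58, -11, 54]), (358, [56, -19, 50])]
328 [(275, [53, 15, 49]), (300, [57, 4, 55]), (318, [55, -3, 53]), (340, [56, -11, 54]), (358, [53, -19, 50])]
332 [(275, [51, 15, 49]), (300, [54, 5, 53]), (318, [54, -3, 54]), (340, [54, -11, 54]), (358, [51, -19, 50])]
```

Emit:
drive_tool([
  [[255,-0.0005,0,0,0,0,0],[255,-0.001,0,0,0,0,0]],
])

```text
clock: 18.85
tcp_pos: [0.4749, -0.0721, 0.0087]
orientation: [0.002, 0.158, 0.987, 0.0]
wrist_force: [-8.4, -0.0, -2.0]
finger_gap: 0.0409
grip_force: 25.8
```

Emit:
drive_tool([
  [[255,-0.0005,0,0,0,0,0],[255,-0.001,0,0,0,0,0]],
])

```text
clock: 19.1
tcp_pos: [0.4749, -0.0721, 0.0086]
orientation: [0.001, 0.158, 0.987, 0.001]
wrist_force: [-10.0, 0.1, 1.0]
finger_gap: 0.041
grip_force: 25.9
```

Caught: force climbed to 10 N with no motion. Release and lift.

Emit:
drive_tool([
  [[255,0.0015,0,0,0,0,0],[80,0.0015,0,0,0,0,0],[0,0.0015,0,0,0,0,0],[0,0.0015,0,0,0,0,0],[0,0.0015,0,0,0,0,0],[0,0.0015,0,-0.03,0,0,0],[0,0.0015,0,-0.08,0,0,0],[0,0.001,0,-0.13,0,0,0],[0,0.001,0,-0.17,0,0,0],[0,0.001,0,-0.17,0,0,0]],
])

```text
clock: 20.35
tcp_pos: [0.478, -0.0733, 0.183]
orientation: [0.007, 0.158, 0.987, -0.0]
wrist_force: [-0.7, 0.6, -0.7]
finger_gap: 0.0855
grip_force: 0.0
```

Run:
```python
from h import *
s=get_state();print((car(s['tcp_pos'])*1000).round(1),s['wrist_force'])
p,d=save('wrist','w13');T=np.load('pics/w13.npz')['T'];p2,_=save('scene','s13')
from m import mask
m,st,c=mask(p,(0,150,60),(8,255,255));ys,xs=np.nonzero(m);P=car(pts('wrist',np.c_[xs,ys],d,T))*1000
print('red',st,np.percentile(P,[5,50,95],axis=0).round(0).tolist())
cv2.imwrite('pics/w13c.png',np.hstack([cv2.resize(p[170:370,220:420],(400,400)),cv2.resize(p2[150:310,270:430],(400,400))])[:,:,::-1])
```

```text
[[ 47.6  -2.1 183. ]] [-0.70779135  0.56128268 -0.6748724 ]
corners z12 [[0.594, -0.0628, 0.012], [0.5652, -0.1549, 0.012], [0.3302, -0.0804, 0.012]]
screws z12 [[0.5788, -0.0731, 0.012], [0.5564, -0.1367, 0.012], [0.3715, 0.007, 0.012], [0.3442, -0.0753, 0.012]]
top red [292 186  10  10  69] [296.8 190.5] [ 0.524  -0.0897  0.1331] [ 0.518 -0.095  0.128] [ 0.53  -0.083  0.136]
top yel [264 259  20  27 322] [273.6 271.8] [ 0.4159 -0.0544  0.0404] [ 0.381 -0.104  0.036] [ 0.435 -0.039  0.733]
top blue [285 205  18  19 205] [293.9 214.3] [ 0.5084 -0.0833  0.0309] [ 0.486 -0.096  0.025] [ 0.524 -0.069  0.095]
scene red [348 235  11  10  93] [352.8 239.4] [ 0.5272 -0.0922  0.1341] [ 0.52  -0.339  0.128] [ 0.844 -0.084  0.794]
scene yel [320 196  18  14 157] [327.8 202.1] [ 0.4087 -0.054   0.042 ] [ 0.397 -0.339  0.037] [ 0.844 -0.042  0.794]
scene blue [343 276  24  28 393] [354.3 291.5] [ 0.5496 -0.0977  0.0323] [ 0.525 -0.339  0.027] [ 0.844 -0.083  0.794]
red [308 300  18  55 848] [[-35.0, -8.0, 92.0], [-24.0, -2.0, 112.0], [-14.0, 4.0, 126.0]]
```

View pics/w13c.png

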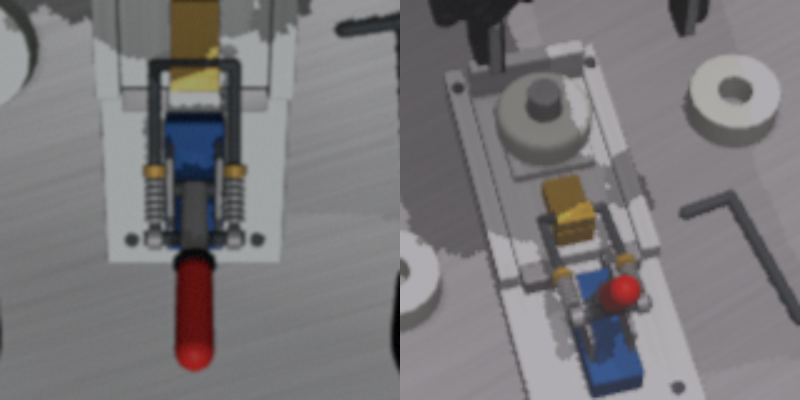

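Left crop: bar lies across the keeper just +x of the lip, legs level; right crop: the bar vanishes behind the keeper's wall, so it is hooked; lever at about 0.4 rad. Now shut fingers and move in behind the grip.

Emit:
drive_tool([
  [[255,-0.01,0,0,0,0,0],[255,-0.03,0,0,0,0.4,0],[255,-0.042,0,0.02,0,0.7,0],[255,-0.042,0,0.05,0,0.7,0],[255,-0.043,0,0.083,0,0.7,0],[255,-0.043,0,0.083,0,0.7,0]],
])

```text
clock: 21.2
tcp_pos: [0.5136, -0.0849, 0.0923]
orientation: [-0.007, 0.158, 0.987, 0.002]
wrist_force: [-1.2, -0.7, -0.7]
finger_gap: -0.0002
grip_force: 0.0
```

Run:
```python
from h import *
s=get_state();print((car(s['tcp_pos'])*1000).round(1),s['wrist_force'],s['finger_gap'],rot(0))
for th in(.45,.6,.75,.9,1.05,1.2,1.3,1.4,1.5,1.571):
    print(th,(tool(wor([-.075*np.sin(th)+.008*np.cos(th)+.011,-.0022,.0245+.075*np.cos(th)+.008*np.sin(th)]))*1000).round(1))
p,d=save('wrist','w14');T=np.load('pics/w14.npz')['T']
m=cv2.inRange(cv2.cvtColor(p,cv2.COLOR_RGB2HSV),(0,150,40),(8,255,255));ys,xs=np.nonzero(m);print(len(xs))
if len(xs): print((np.percentile(car(pts('wrist',np.c_[xs,ys],d,T)),[5,50,95],axis=0)*1000).round(0).tolist())
for v in range(270,320,6): print(v,(car(pts('wrist',[[318,v]],d,T))[0]*1000).round(0).tolist())
```

```text
[[10.1 -2.1 92.3]] [-1.22238471 -0.71709352 -0.65447422] -0.00018064721358796256 [ 0.08606943 -0.81528432 -0.00548897]
0.45 [-24.5   0.1  -3.6]
0.6 [-34.9   0.1   0.9]
0.75 [-44.5   0.1   6.8]
0.9 [-53.1   0.1  14.1]
1.05 [-60.6   0.1  22.7]
1.2 [-66.6   0.   32.2]
1.3 [-69.8   0.   39. ]
1.4 [-72.4   0.   46.1]
1.5 [-74.2   0.   53.4]
1.571 [-75.    0.   58.7]
405
[[-40.0, -5.0, 124.0], [-32.0, -3.0, 130.0], [-1.0, 0.0, 164.0]]
270 [0.0, -3.0, 54.0]
276 [-2.0, -3.0, 59.0]
282 [-3.0, -3.0, 64.0]
288 [-5.0, -3.0, 70.0]
294 [19.0, -3.0, 123.0]
300 [19.0, -3.0, 129.0]
306 [19.0, -3.0, 134.0]
312 [19.0, -3.0, 139.0]
318 [20.0, -3.0, 144.0]
```

Emit:
drive_tool([
  [[255,-0.012,0,-0.003,0,0,0],[255,-0.0245,0,-0.0035,0,0,0],[255,-0.03,0,-0.001,0,0,0],[255,-0.035,0,0.001,0,0,0],[255,-0.04,0,0.004,0,0,0],[255,-0.0445,0,0.007,0,0,0],[255,-0.049,0,0.0105,0,0,0],[255,-0.053,0,0.014,0,0,0]],
])

```text
clock: 22.25
tcp_pos: [0.5678, -0.1027, 0.0833]
orientation: [-0.002, 0.158, 0.987, 0.001]
wrist_force: [-1.9, 0.6, 6.9]
finger_gap: -0.0002
grip_force: 3.4
```

```bash
cat > lk2.py <<'E'
from h import *
s=get_state();print((car(s['tcp_pos'])*1000).round(1),(s['wrist_force']@C).round(1),s['clock'])
p,d=read_camera('scene')
m=cv2.inRange(cv2.cvtColor(p,cv2.COLOR_RGB2HSV),(0,150,60),(8,255,255));ys,xs=np.nonzero(m);print(len(xs),xs.mean(),ys.mean())
P=car(pts('scene',np.c_[xs,ys],d))*1000;P=P[P[:,2]<200];print(np.percentile(P,[3,50,97],axis=0).round(0).tolist())
for th in(.9,1.05,1.2,1.3,1.4,1.5,1.571):
    print(th,(tool(wor([-.075*np.sin(th)+.008*np.cos(th)+.011,-.0022,.0245+.075*np.cos(th)+.008*np.sin(th)]))*1000).round(1))
E
python3 lk2.py
```

```text
[[-46.9  -2.1  83.3]] [2.  0.1 6.9] 22.25
109 364.13761467889907 291.348623853211
[[-71.0, -5.0, 98.0], [-65.0, 2.0, 107.0], [-51.0, 7.0, 110.0]]
0.9 [4.5 0.1 5.5]
1.05 [-2.9  0.1 14.1]
1.2 [-8.8  0.1 23.7]
1.3 [-12.    0.1  30.6]
1.4 [-14.4   0.1  37.7]
1.5 [-16.1   0.   45.1]
1.571 [-16.9   0.   50.4]
```

Emit:
drive_tool([
  [[255,-0.003,0,0.004,0,0,0],[255,-0.006,0,0.0085,0,0,0],[255,-0.009,0,0.013,0,0,0],[255,-0.012,0,0.018,0,0,0],[255,-0.014,0,0.022,0,0,0],[255,-0.0155,0,0.0255,0,0,0]],
])

```text
clock: 23.05
tcp_pos: [0.5833, -0.1077, 0.0577]
orientation: [-0.001, 0.158, 0.987, 0.001]
wrist_force: [1.0, -0.5, 4.7]
finger_gap: -0.0002
grip_force: 1.9
```

```bash
python3 lk2.py
```

```text
[[-63.2  -2.2  57.7]] [-1.1  0.1  4.7] 23.05
123 366.4715447154472 312.1869918699187
[[-88.0, -5.0, 75.0], [-81.0, 1.0, 79.0], [-71.0, 7.0, 83.0]]
0.9 [ 20.1   0.1 -20.3]
1.05 [ 12.8   0.1 -11.7]
1.2 [ 6.9  0.  -2.1]
1.3 [3.7 0.  4.8]
1.4 [ 1.3  0.  11.9]
1.5 [-0.5  0.  19.2]
1.571 [-1.2 -0.  24.5]
```

Emit:
drive_tool([
  [[255,0,0,0.004,0,0,0],[255,0,0,0.008,0,0,0],[255,0,0,0.012,0,0,0],[255,0,0,0.015,0,0,0],[255,0,0,0.018,0,0,0],[255,0,0,0.02,0,0,0]],
])

```text
clock: 23.85
tcp_pos: [0.5812, -0.1069, 0.0363]
orientation: [-0.003, 0.158, 0.987, 0.001]
wrist_force: [0.1, -0.3, 0.7]
finger_gap: 0.0001
grip_force: 0.0
```

```bash
python3 lk2.py
```

```text
[[-61.   -2.3  36.3]] [-0.2  0.2  0.7] 23.85
209 365.0334928229665 321.311004784689
[[-92.0, -6.0, 45.0], [-81.0, 2.0, 51.0], [-67.0, 8.0, 54.0]]
0.9 [ 18.4  -0.  -41.1]
1.05 [ 11.1  -0.  -32.5]
1.2 [  5.1  -0.  -22.9]
1.3 [  1.9  -0.1 -16.1]
1.4 [-0.5 -0.1 -9. ]
1.5 [-2.3 -0.1 -1.6]
1.571 [-3.1 -0.1  3.7]
```

The lever snapped past centre and lies flat (no force on the finger, grip top z≈52–54). Retreat and check.

Emit:
drive_tool([
  [[255,0,0,-0.03,0,0,0],[255,0,0,-0.08,0,0,0],[255,0.02,0,-0.13,0,0,0],[255,0.04,0,-0.16,0,0,0],[255,0.04,0,-0.16,0,0,0]],
])

```text
clock: 24.52
tcp_pos: [0.5452, -0.0953, 0.2003]
orientation: [0.0, 0.158, 0.988, 0.001]
wrist_force: [1.2, -0.0, -0.0]
finger_gap: 0.0002
grip_force: 0.0
```

Run:
```python
from h import *
p,d=save('wrist','w20');T=np.load('pics/w20.npz')['T'];print(get_state()['wrist_force'],get_state()['clock'])
m=cv2.inRange(cv2.cvtColor(p,cv2.COLOR_RGB2HSV),(0,150,40),(8,255,255));ys,xs=np.nonzero(m);P=car(pts('wrist',np.c_[xs,ys],d,T))*1000
print(np.percentile(P,[5,50,95],axis=0).round(0).tolist()); q=P[abs(P[:,1]+2.5)<2];print('top slope',np.polyfit(q[:,0],q[:,2],1))
p2,d2=read_camera('scene');p0=np.load('pics/scene0.npz')['p']
cv2.imwrite('pics/end.png',np.hstack([cv2.resize(p[150:450,170:470],(400,400)),cv2.resize(p2[100:380,180:460],(400,400))])[:,:,::-1])
```

```text
[ 0.58264865  0.46152299 -0.50532922] 24.575
[[-313.0, -327.0, 47.0], [-69.0, -2.0, 49.0], [-48.0, 5.0, 66.0]]
top slope [  0.98228152 117.1995986 ]
```

View pics/end.png

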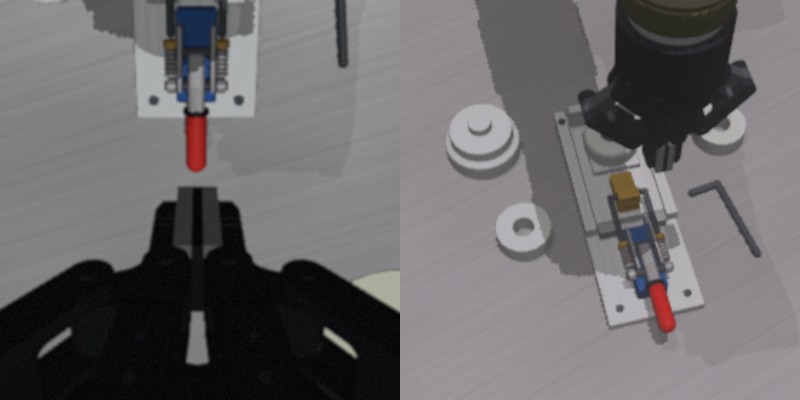

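Both views show the lever lying flat (red grip level at z≈49–52), the bail hooked under the keeper, the plate home and nothing else moved. Handing in.

```bash
python3 -c "
from workcell import *
print(hand_in())"
```

```text
the job is handed in; nothing more can be done
None
```

I handed in the job at about 24.6 s. The final camera views show the plate home, the bail hooked under the keeper's lip and the lever flat past centre, with nothing else visibly moved. The hand-in gave no verdict, and two brief downward forces on the way (34 N, which I took as fingertips on the plate, and 21 N with the bar on the keeper floor) may be judged against the 20 N bail limit.

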